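Clear a tea tin jammed across a dispenser's throat

ROBOT

A 7-joint arm with a two-finger parallel gripper is mounted at the origin on the work surface; the furniture and walls round the work are solid. World frame = base frame: x ahead of the robot, y to its left, z up, the work surface at z = 0. Lengths are in m, angles in rad, forces in N, time in s.
With the tool pointing down it reaches from about 0.425 to 0.925 m from the base axis. Payload 6.8 kg.
Tool frame: the origin (TCP) lies at the very end of the fingers, on their centre line; the grasp point (between the pads) lies 19 mm behind it (robot.hold_point_z is the distance from the TCP to the grasp point, in m); z points along the fingers, y is the line along which they close (so a half turn about z gives the same grasp; the last joint's range is limited). The gripper opens to 85 mm and grips with 20 to 120 N. Pads are 22 mm wide; open, the fingers measure 114 mm over their backs; the gripper's body (76 mm by 85 mm) begins 54 mm behind the grasp point. The pads swing forward as they close: fully open they stand 13 mm farther back than shut.
Start: joints at [-1.209, 0.477, 0.022, 1.555, -0.011, 1.109, -0.083], TCP at [0.306, 0.602, 0.231] pointing down, gripper open.
Joint ranges: [-2.96, 2.96], [-0.34, 2.1], [-1.41, 1.46], [0.24, 2.44], [-1.37, 4.51], [0.17, 1.92], [-2.96, 2.96]. Speed limits (rad/s): [2.39, 2.39, 3.14, 3.14, 3.14, 3.14, 3.14].

INTERFACE

Orientations are given as a rotation vector (axis times angle).
In Python, from workcell import status, viewer, job, regions_of, mark_of, robot gives the robot as it stands. The module is installed in compiled form; this text tells all that it offers.
- The arm moves only by the shell command python3 -m pendant 'ROWS' [OPENING] [FORCE]. ROWS is JSON, a list of rows, each a list of 2 entries, a list of its own where there are three numbers: the shift along the tool's x, y, z normalised to -1 to 1, where 1 is 0.4 m, then the turn about the tool's z normalised to -1 to 1, where 1 is pi rad. In form: [[[tx, ty, tz], roll], ...]. A call has 1 to 20 rows; each row is the pose to reach, as a shift and turn from the pose commanded when the call began, along the tool's axes at that moment, turning the shorter way round; what a row does not reach only later rows make up. A row lasts 1/12 s, in which the tool goes at most 41.7 mm and 7.16 degrees, less where a joint would pass 70% of its speed; a pose out of reach is approached as far as the arm can. A call with a number of a shift or a turn outside -1 to 1 is refused whole. A call with a gripper value outside its range is refused whole. OPENING is the opening, from 0 (shut) to 1 (fully open), set as the call begins (- or left out, the last holds). The fingers move at their own pace and stop on an object; FORCE is the grip in N (left out, the last holds). Time passes only in rows, so rows that repeat a pose let the fingers close. It gives the time, the measured TCP pose, the force, the opening and the grip force at its end, in the units of the state.
- status.sense(): the state, without advancing time (a new reading comes with each control period).
- viewer.get_image(name): name is "side" or "top" or "wrist"; returns the picture (480x640x3 uint8, red, green, blue); there is no depth.
- viewer.camera_info(name): a dict with "fx", "fy", "cx", "cy" (pixels), "k1" (the pictures are not rectified: a ray, as slopes to the right and down, at radius r is drawn at 1 + k1 r^2 times it, then the intrinsics apply), "world_from_camera" (4x4, takes a point from camera to world coordinates). Camera axes: x right, y down, z forward; pixel columns grow to the right and rows downward; lengths in m; the calibration is good to about 2 mm. A picture is of the moment at which its call begins: read the wrist's pose just before it. camera_info takes no time and is no camera call; for the wrist camera it gives the pose at the moment of the call.
- job.finish_job(): hands the job in; it is judged then, once.
Trained networks look in the newest picture that a camera, given by its name, has taken for a name from the list of things; names that differ only in an ending like _2 or _b are one class to them, and where a whole thing is asked for, a point or a joint stands for the part that bears it (a point fixed in the world has none). Each returns a list of dicts, best first, with "confidence" (0 to 1); they miss things now and then, are a little off and sometimes report something else, mostly with a low value. They report only what shows in the picture. A call takes as long as a camera call. They do not tell look-alikes from the thing itself.
- regions_of(camera, label): "mask" (480x640 bool, what is visible of it) and "box" ([centre column, centre row, width, height] in pixels, round what is visible of it).
- mark_of(camera, label): "location" ([row, column] in pixels: a listed point, or the origin of a listed thing).
The state is a dict: "time_s": time; "q": joint angles; "joint_velocities": joint speeds; "effort": joint torques, N m; "position": TCP position; "orientation": TCP orientation; "contact_force": force on the tool from outside, world axes, zero at the start; "moment": the same for the moment, N m; "gripper_width": opening from 0.0 (shut) to 1.0 (fully open); "grip_force": force on a finger pad.
Only numpy, scipy, OpenCV 4.12 (cv2) and the standard library are available. Lean on these libraries where they do the work, as an engineer would, in place of code of your own. Each camera call takes 0.05 s, during which the arm holds its last target. There are 200 camera calls.

TASK

A flat tea tin has jammed crosswise in the sloping dispenser, under its two cover rails, bridging the narrow throat. Push it back up the slope from its lower side, through the slot between the rails, until it drops over the lip and lies flat in the open bay at the top; then take it by its long sides, lift it out and lay it flat, lid up, on the wooden board. Do not shift or upset the cup and the wooden pot that stand on the board.

Things in the scene. Friction and masses are not known exactly. Their poses are not given: they have to be found in the camera images.
- chute: Sloping chute of the fixed tin dispenser: wood sides, steel floor. Origin: on the floor's top at its low outlet end, on the centre line. x runs up the slope (25 degrees, away from the robot), y across to the left, z square off the floor. Sizes in mm in this frame: floor z=0 for x 0 to 250, between walls 36 high at y -62 and 62. The floor is slippery.
- throat (a point): On the chute floor (chute x=140, y=0), same axes as the chute. Below it two guide blocks 30 mm high leave a throat 76 mm wide (y -38 to 38); they begin at x=0 and end, as shoulders, at x=147 on the +y side and x=136 on the -y side. Two flat cover rails, z 36 to 40, lie over the channel's sides from x=60 to 240; the slot between them is 50 mm wide (y -25 to 25), open at both ends.
- lip (a point): On the chute floor (x=250, y=0), same axes as the chute. The floor steps down 5 mm here into the bay. Let go short of this the tin slides back down to the throat; once its lower edge is over the lip it drops and stays. Pushing the tin up takes about 2 to 5 N, and it swings askew if it is pushed off its centre.
- bay (a point): Centre of the floor of the open bay at the top of the chute (chute x=306, y=0, z=-5), same axes. Its floor runs from x=250 to 362 and y -78 to 78, parallel to the chute's; low walls up to z=26; nothing above it.
- tin_center (a point): Centre (half-way up) of the loose flat tea tin, plain metal, 54 (its x) by 112 (its y) by 24 (its z, out of its lid) mm, about 0.35 kg, rigid, slippery on the chute. It starts crosswise under the rails, a little askew, its lower long edge on the two shoulders of the throat; its x points roughly up the slope. It is too long for the throat and cannot be lifted past the rails.
- tin: The same tin; origin at the centre of its underside, same axes as tin_center.
- board: Fixed wooden serving board lying flat on the island beside the dispenser on its left, 266 (its x) by 364 (its y) mm, its top 22 mm above the origin. Origin: under its centre at the island's surface; x away from the robot and y to the left at yaw 0. The half nearer the robot is free.
- cup: Small white cup with a handle, 59 x 83 x 55 mm, standing loose in the far half of the board toward one end; origin at the centre of its underside.
- pot: Round turned wooden salt pot with a lid, 69 mm across, 58 high, standing loose in the far half of the board toward the other end; origin at the centre of its underside.
Things that resemble listed ones, but are neither listed nor needed, are in the scene too. There is more than one size of the tin; the job needs the larger.

How it is judged:
By the outcome, as a careful person would: the job done as asked, in the order asked, and still so for the second after the job is handed in, with the robot touching nothing.
It also fails if it takes over 61 s, if anything falls off the work surface, if the arm or the gripper's body presses on something with over 40 N, if the wrist force passes 120 N, or if a joint passes its speed limit or range.

## Working session

There is one attempt and no reset: what is moved stays moved. The work goes in short steps, Python scripts to look and compute and a shell command to move; the robot and the scene stay as the last step left them, time stands still between calls to the robot, and variables do not carry over. Pictures are saved under pics/ and viewed, at most 10 in all, crops included, and the job is handed in when it is done.

```bash
mkdir -p pics
cat > h.py <<'E'
import numpy as np, cv2
from scipy.spatial.transform import Rotation as R
from workcell import status, viewer, job, regions_of, mark_of, robot
def ray(cam,row,col,info=None):
    i=info or viewer.camera_info(cam)
    d=np.array([(col-i['cx'])/i['fx'],(row-i['cy'])/i['fy']]);u=d.copy()
    for _ in range(20): u=d/(1+i['k1']*(u@u))
    T=np.array(i['world_from_camera']); v=T[:3,:3]@np.r_[u,1]
    return T[:3,3],v/np.linalg.norm(v)
def atz(cam,row,col,z):
    o,d=ray(cam,row,col); return o+d*(z-o[2])/d[2]
def tri(rays):
    A=sum(np.eye(3)-np.outer(d,d) for o,d in rays);b=sum((np.eye(3)-np.outer(d,d))@o for o,d in rays)
    p=np.linalg.solve(A,b); return p,[np.linalg.norm(np.cross(p-o,d)) for o,d in rays]
def proj(cam,P):
    i=viewer.camera_info(cam);T=np.linalg.inv(np.array(i['world_from_camera']))
    p=T[:3,:3]@np.asarray(P)+T[:3,3];u=p[:2]/p[2];u=u*(1+i['k1']*(u@u))
    return np.array([u[0]*i['fx']+i['cx'],u[1]*i['fy']+i['cy']])
def pose():
    s=status.sense();return np.array(s['position']),R.from_rotvec(s['orientation']).as_matrix()
def save(cam,name): 
    im=viewer.get_image(cam);cv2.imwrite('pics/'+name+'.png',im[:,:,::-1]);return im
E
python3 - <<'E'
from h import *
np.set_printoptions(precision=3,suppress=True)
s=status.sense();print(s);print(pose()[1],robot.hold_point_z)
ims=[save('side','s0'),save('top','t0')]
cv2.imwrite('pics/both.png',cv2.resize(np.hstack(ims)[:,:,::-1],(800,300)))
for c in ('side','top'):
    print(c,np.array(viewer.camera_info(c)['world_from_camera']))
    for l in ['chute','throat','lip','bay','tin_center','board','cup','pot']:
        print(c,l,[(np.round(m['location'],1),round(m['confidence'],2)) for m in mark_of(c,l)[:3]])
print(status.sense()['time_s'])
E
```

```text
{'time_s': 0.0, 'q': array([-1.209,  0.478,  0.022,  1.556, -0.012,  1.109, -0.083]), 'joint_velocities': array([-0.   , -0.   ,  0.001, -0.002, -0.001,  0.   , -0.   ]), 'effort': array([  0.   , -59.646,   1.608, -28.12 ,   0.012,   0.01 ,  -0.   ]), 'position': array([0.305, 0.601, 0.23 ]), 'orientation': array([-0.731, -3.055,  0.003]), 'contact_force': array([-0.43 , -0.093, -0.154]), 'moment': array([0.009, 0.042, 0.018]), 'grip_force': 0.0, 'gripper_width': 1.001139648589589}
[[-0.892  0.453 -0.001]
 [ 0.453  0.892 -0.002]
 [-0.    -0.002 -1.   ]] 0.0187
side [[ 0.896 -0.184  0.403  0.128]
 [-0.443 -0.387  0.809 -0.728]
 [ 0.007 -0.903 -0.429  0.593]
 [ 0.     0.     0.     1.   ]]
side chute [(array([374.9, 298.5]), 0.56)]
side throat [(array([326.1, 360.1]), 0.85), (array([273.8, 437. ]), 0.6)]
side lip [(array([291.3, 414.6]), 0.62)]
side bay [(array([272.9, 438.7]), 0.91), (array([289.3, 411.9]), 0.57)]
side tin_center [(array([316.1, 376.5]), 0.9), (array([272.8, 436.7]), 0.65)]
side board [(array([260.1, 270.6]), 0.85), (array([315.8, 374.9]), 0.68)]
side cup [(array([261.7, 320.4]), 0.83)]
side pot [(array([228. , 277.5]), 0.87)]
top [[ 0.016 -0.986  0.166  0.31 ]
 [-1.    -0.019 -0.017  0.161]
 [ 0.02  -0.166 -0.986  1.592]
 [ 0.     0.     0.     1.   ]]
top chute [(array([305.5, 423.4]), 0.98), (array([250. , 236.7]), 0.45)]
top throat [(array([253.2, 426.7]), 0.71)]
top lip [(array([207.7, 424.5]), 0.59)]
top bay [(array([187.9, 431.2]), 0.92)]
top tin_center [(array([235.3, 361.3]), 0.9), (array([242.8, 428.2]), 0.72)]
top board [(array([248.6, 234.2]), 0.86)]
top cup [(array([221.9, 284.8]), 0.76)]
top pot [(array([223.8, 188.2]), 0.75)]
0.9
```

View pics/t0.png

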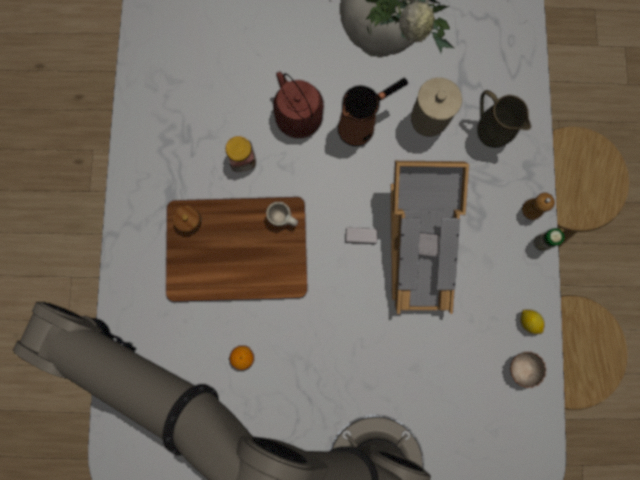

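View pics/s0.png

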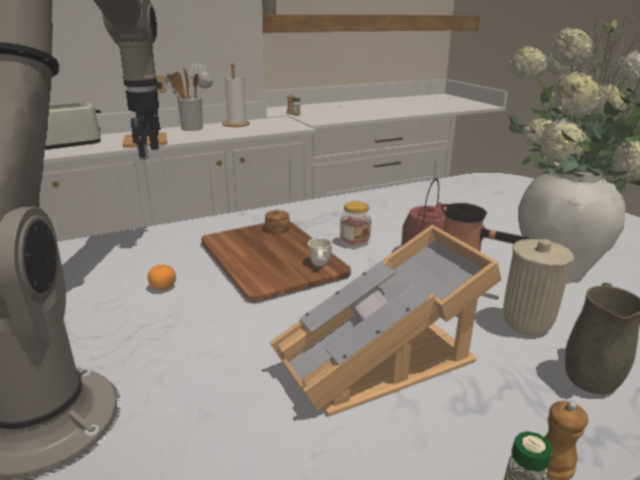

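The top view shows the dispenser on the right (outlet about (423,305), bay about (431,188)), with the tin visible in the slot at (428,244). The small look-alike tin lies on the counter at (361,236), and the board is at (236,249) with the pot on its left and the cup on its right. The side view agrees, with the tin at (372,304).

Next I fit the chute pose.

```bash
cat >> h.py <<'E'
from scipy.optimize import least_squares
def chuteT(p):
    Rm=R.from_euler('z',p[3]).as_matrix()@R.from_euler('y',-np.deg2rad(25)).as_matrix()
    return Rm,np.array(p[:3])
PTS={'chute':(0,0,0),'throat':(.14,0,0),'lip':(.25,0,0),'bay':(.306,0,-.005)}
def fit(obs,p0=(.5,-.1,.03,0)):
    def f(p):
        Rm,t=chuteT(p);return np.concatenate([(proj(c,Rm@np.array(X)+t)-np.array(rc)[::-1])*w for c,X,rc,w in obs])
    r=least_squares(f,p0,loss='soft_l1',f_scale=2);return r.x,r.fun.reshape(-1,2)
E
python3 - <<'E'
from h import *
np.set_printoptions(precision=4,suppress=True)
o=[('side',PTS['chute'],(374.9,298.5),1),('side',PTS['throat'],(326.1,360.1),1),('side',PTS['lip'],(290.5,413.5),1),('side',PTS['bay'],(272.9,438.7),1),
('top',PTS['chute'],(305.5,423.4),1.5),('top',PTS['throat'],(253.2,426.7),1.5),('top',PTS['lip'],(207.7,424.5),1),('top',PTS['bay'],(187.9,431.2),1.5)]
p,r=fit(o);print(p);print(r)
print(viewer.camera_info('top'))
print('tin',tri([ray('side',316.1,376.5),ray('top',242.8,428.2)]))
for l,a,b in [('board',(260.1,270.6),(248.6,234.2)),('cup',(261.7,320.4),(221.9,284.8)),('pot',(228,277.5),(223.8,188.2))]:
    print(l,tri([ray('side',*a),ray('top',*b)]), atz('top',*b,0 if l=='board' else .022))
# board yaw from mask
for rc in [(198,167),(198,305),(299,307),(300,168)]: print(atz('top',*rc,.022))
i=viewer.camera_info('wrist');P,Q=pose();T=np.array(i['world_from_camera']);print('cam in tool',Q.T@(T[:3,3]-P),Q.T@T[:3,:3],i['fx'])
Rm,t=chuteT(p)
for n in PTS: print(n,Rm@np.array(PTS[n])+t)
E
```

```text
[ 0.3951 -0.1174  0.0382  0.0143]
[[-1.4956  0.8358]
 [ 4.2533  0.0936]
 [ 0.8501 -1.3065]
 [ 0.7579  0.1361]
 [-0.3618  1.2173]
 [-0.7065  0.5295]
 [ 4.1702  2.4981]
 [-2.486  -1.2202]]
{'fx': 613.0191099009545, 'fy': 613.0191099009545, 'cx': 324.97540521695896, 'cy': 236.06084416604813, 'k1': -0.07136652506039046, 'world_from_camera': array([[ 0.0163, -0.986 ,  0.1659,  0.3095],
       [-0.9997, -0.0193, -0.0166,  0.1607],
       [ 0.0195, -0.1656, -0.986 ,  1.5917],
       [ 0.    ,  0.    ,  0.    ,  1.    ]])}
tin (array([ 0.5455, -0.1174,  0.1123]), [np.float64(0.0012096247818923968), np.float64(0.001209624781892463)])
board (array([ 0.5401,  0.372 , -0.0055]), [np.float64(3.936909303192738e-05), np.float64(3.9369093031898336e-05)]) [0.5393 0.3713 0.    ]
cup (array([0.6105, 0.2372, 0.0361]), [np.float64(0.00441573809605639), np.float64(0.004415738096056484)]) [0.609  0.2396 0.022 ]
pot (array([0.6027, 0.4887, 0.0262]), [np.float64(0.004652461605127164), np.float64(0.00465246160512692)]) [0.599  0.4909 0.022 ]
[0.6668 0.5505 0.022 ]
[0.6738 0.1884 0.022 ]
[0.4098 0.1775 0.022 ]
[0.4002 0.5324 0.022 ]
cam in tool [ 0.0751  0.0005 -0.1422] [[-0.0006 -0.9554 -0.2952]
 [ 1.     -0.0004 -0.0008]
 [ 0.0007 -0.2952  0.9554]] 343.0498535198481
chute [ 0.3951 -0.1174  0.0382]
throat [ 0.522  -0.1156  0.0973]
lip [ 0.6217 -0.1142  0.1438]
bay [ 0.6745 -0.1134  0.163 ]
```

```bash
python3 -m pendant '[[[-0.72,-0.62,-0.125],-0.154],[[-0.72,-0.62,-0.125],-0.154],[[-0.72,-0.62,-0.125],-0.154],[[-0.72,-0.62,-0.125],-0.154],[[-0.72,-0.62,-0.125],-0.154],[[-0.72,-0.62,-0.125],-0.154],[[-0.72,-0.62,-0.125],-0.154],[[-0.72,-0.62,-0.125],-0.154],[[-0.72,-0.62,-0.125],-0.154],[[-0.72,-0.62,-0.125],-0.154],[[-0.72,-0.62,-0.125],-0.154]]' 0.12
cat >> h.py <<'E'
def to(target,yaw=None):
    """units to reach world target; yaw = world angle of closing axis (mod pi) in rad"""
    P,Q=pose();d=Q.T@(np.array(target)-P)/.4;out=[np.round(d,4)]
    if yaw is not None:
        c=np.arctan2(Q[1,1],Q[0,1]);e=(yaw-c+np.pi/2)%np.pi-np.pi/2;out.append(round(-e/np.pi,4))
    print('to',out,'rows',np.linalg.norm(d)*.4/.0417);return out
E
python3 -c "
from h import *
to((.49,-.116,.28),np.pi/2+.0143);print(status.sense()['time_s'],pose())"
```

```text
time_s: 1.82
position: [0.4521, 0.2466, 0.2822]
orientation: [-0.011, 3.14, -0.0]
contact_force: [0.0, -0.3, -0.5]
gripper_width: 0.122
grip_force: 0.0
to [array([-0.0887, -0.9071,  0.0056]), np.float64(-0.0024)] rows 8.742605995057446
1.8167 (array([0.45207341, 0.246582  , 0.28217366]), array([[-9.99975514e-01, -6.76787912e-03,  1.77972571e-03],
       [-6.76793428e-03,  9.99977097e-01, -2.49747605e-05],
       [-1.77951592e-03, -3.70192156e-05, -9.99998416e-01]]))
```

```bash
python3 -m pendant '[[[-0.089,-0.907,0.005],-0.0024],[[-0.089,-0.907,0.005],-0.0024],[[-0.089,-0.907,0.005],-0.0024],[[-0.089,-0.907,0.005],-0.0024],[[-0.089,-0.907,0.005],-0.0024],[[-0.089,-0.907,0.005],-0.0024],[[-0.089,-0.907,0.005],-0.0024],[[-0.089,-0.907,0.005],-0.0024],[[-0.089,-0.907,0.005],-0.0024],[[-0.089,-0.907,0.005],-0.0024],[[-0.089,-0.907,0.005],-0.0024]]'
python3 - <<'E'
from h import *
print(pose()[0]);im=save('wrist','w1')
for l in ['chute','throat','lip','bay','tin_center']:
    print(l,[(np.round(m['location'],1),round(m['confidence'],2)) for m in mark_of('wrist',l)[:3]])
p=[ 0.3951,-0.1174,0.0382,0.0143];Rm,t=chuteT(p)
b=im[:,:,::-1].copy()
for X in [(0,-.038,.03),(.136,-.038,.03),(.147,.038,.03),(0,.038,.03),(.06,.025,.04),(.06,-.025,.04),(.24,-.025,.04),(.24,.025,.04),(.25,.062,0),(.25,-.062,0),(.362,.078,.026),(.362,-.078,.026)]:
    u=proj('wrist',Rm@np.array(X)+t);print(X,u);cv2.drawMarker(b,tuple(int(v) for v in u),(0,0,255),0,8,1)
cv2.imwrite('pics/w1o.png',b)
E
```

```text
time_s: 2.73
position: [0.4911, -0.1123, 0.2791]
orientation: [0.03, -3.141, 0.0]
contact_force: [1.0, 0.2, -0.1]
gripper_width: 0.123
grip_force: 0.0
[ 0.49110072 -0.11230518  0.27912552]
chute [(array([109.3, 315.7]), 0.9)]
throat [(array([240.2, 319.9]), 0.76)]
lip [(array([356.3, 314.6]), 0.72)]
bay [(array([412.5, 317.7]), 0.74)]
tin_center [(array([267.5, 318.8]), 0.84), (array([266.2, 438.6]), 0.74)]
(0, -0.038, 0.03) [275.9014585   92.94238326]
(0.136, -0.038, 0.03) [272.02729363 233.13778555]
(0.147, 0.038, 0.03) [355.77785267 245.95161281]
(0, 0.038, 0.03) [355.06448729  93.76232917]
(0.06, 0.025, 0.04) [342.16739837 149.46196339]
(0.06, -0.025, 0.04) [287.1528075  148.91631758]
(0.24, -0.025, 0.04) [282.36549442 354.55085125]
(0.24, 0.025, 0.04) [342.13684029 355.0438303 ]
(0.25, 0.062, 0) [378.39704444 357.70152454]
(0.25, -0.062, 0) [247.51371048 356.62175026]
(0.362, 0.078, 0.026) [405.56543714 506.91129644]
(0.362, -0.078, 0.026) [215.77191643 505.58284944]
```

View pics/w1o.png

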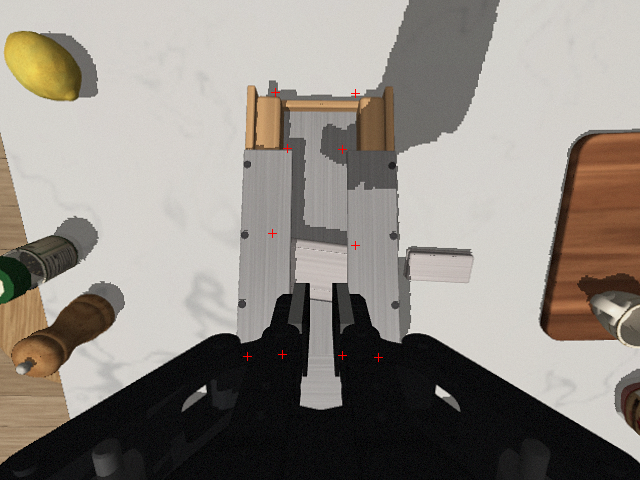

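The wrist view (image up is toward the robot) shows the rails' lower inner corners at (292,150) and (347,150). The tin's lower edge runs from (296,240) to (347,246), askew as described. The overlaid prediction is about 5 px too far left, so I refit.

Run:
```python
from h import *
np.set_printoptions(precision=4,suppress=True)
o=[('side',PTS['chute'],(374.9,298.5),.7),('side',PTS['throat'],(326.1,360.1),.5),('side',PTS['lip'],(290.5,413.5),.7),('side',PTS['bay'],(272.9,438.7),.7),
('top',PTS['chute'],(305.5,423.4),.7),('top',PTS['throat'],(253.2,426.7),.7),('top',PTS['bay'],(187.9,431.2),.7),
('wrist',PTS['chute'],(109.3,315.7),.5),('wrist',PTS['throat'],(240.2,319.9),.3),('wrist',PTS['lip'],(356.3,314.6),.3),
('wrist',(.06,-.025,.04),(150,291.7),1),('wrist',(.06,.025,.04),(150,347.2),1),('wrist',(0,.038,.03),(97,358),.7),('wrist',(0,-.038,.03),(97,282.5),.7)]
p,r=fit(o);print(repr(p));print(r)
Rm,t=chuteT(p)
# tin lower-top edge at z=24mm
for rc in [(240,296),(246,347)]:
    oo,d=ray('wrist',*rc); oc=Rm.T@(oo-t);dc=Rm.T@d; print('tin edge',oc+dc*(.024-oc[2])/dc[2])
# push start: finger front at chute x ; show targets
```

```text
array([ 0.3963, -0.1133,  0.0353,  0.007 ])
[[-1.2969  0.3623]
 [ 1.8997  0.1769]
 [ 0.2918 -0.4773]
 [ 0.2579  0.6381]
 [-1.4546  0.2644]
 [-1.3913  0.0072]
 [-1.9322 -0.7201]
 [ 2.029   0.6759]
 [-0.7036  0.6022]
 [ 0.3102  0.0045]
 [-0.0226  0.0145]
 [-1.0709  0.9613]
 [ 0.746  -0.8147]
 [-1.2791 -1.8099]]
tin edge [ 0.1411 -0.02    0.024 ]
tin edge [0.146  0.0276 0.024 ]
```

```bash
cat >> h.py <<'E'
CP=[0.3963,-0.1133,0.0353,0.007]
def cw(x,y,z):
    Rm,t=chuteT(CP);return Rm@np.array([x,y,z])/1000+t
def wc(P):
    Rm,t=chuteT(CP);return Rm.T@(np.array(P)-t)*1000
E
python3 -c "
from h import *
a=cw(110,0,9);print(a);to((a[0],a[1],.2),np.pi/2+.007);to(a,np.pi/2+.007)
P,Q=pose();print((Q.T@(cw(235,0,9)-cw(110,0,9)))/.4)"
```

```text
[ 0.49218794 -0.11262877  0.08994478]
to [array([-0.0029, -0.0062,  0.1981]), np.float64(0.0055)] rows 1.90138207224313
to [array([-0.0029, -0.0064,  0.4732]), np.float64(0.0055)] rows 4.539945795271439
[-0.28317129 -0.00487428 -0.13208525]
```

```bash
python3 -m pendant '[[[-0.003,0,0.1],0.0055],[[-0.003,0,0.2],0.0055],[[-0.003,0,0.3],0.0055],[[-0.003,0,0.36],0.0055],[[-0.003,0,0.42],0.0055],[[-0.003,0,0.45],0.0055],[[-0.003,0,0.473],0.0055],[[-0.003,0,0.473],0.0055],[[-0.003,0,0.473],0.0055]]' 0.08
python3 -c "
from h import *
P,Q=pose();print(P,wc(P));print((Q.T@(cw(170,0,9)-P))/.4)"
```

```text
time_s: 3.78
position: [0.4923, -0.1115, 0.0903]
orientation: [-0.008, 3.142, 0.0]
contact_force: [-0.4, 0.7, -0.1]
gripper_width: 0.083
grip_force: 0.0
[ 0.49225396 -0.11146754  0.09030335] [110.21873304   1.16074046   9.29364404]
[-0.13576721 -0.00261048 -0.06249528]
```

```bash
python3 -m pendant '[[[-0.014,0,-0.0065],0],[[-0.028,0,-0.013],0],[[-0.042,-0.001,-0.0195],0],[[-0.056,-0.001,-0.026],0],[[-0.07,-0.002,-0.0325],0],[[-0.084,-0.002,-0.039],0],[[-0.098,-0.002,-0.0455],0],[[-0.112,-0.002,-0.052],0],[[-0.126,-0.003,-0.0585],0],[[-0.136,-0.003,-0.063],0]]'
python3 -c "
from h import *
P,Q=pose();print(P,wc(P));print((Q.T@(cw(236,0,9)-P))/.4)
save('wrist','w2');print([(np.round(m['location'],1),round(m['confidence'],2)) for m in mark_of('wrist','tin_center')])"
```

```text
time_s: 4.62
position: [0.5467, -0.1129, 0.1157]
orientation: [0.007, -3.141, -0.0]
contact_force: [-5.8, -0.4, 2.9]
gripper_width: 0.085
grip_force: 2.5
[ 0.54674345 -0.11289603  0.11567157] [170.31378913  -0.64913455   9.26159174]
[-0.14906609  0.00203746 -0.0688836 ]
[(array([408.3, 326.8]), 0.79), (array([276.6, 519. ]), 0.79), (array([398.8, 329.3]), 0.23)]
```

View pics/w2.png

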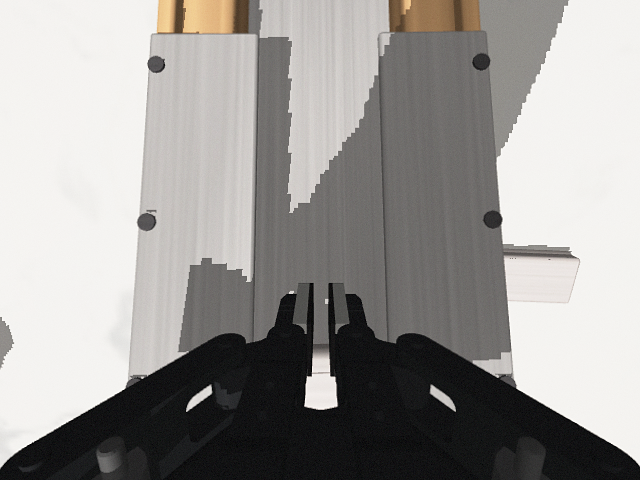

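The push is centred: the slot edges are at columns 255 and 382, the fingers at about 320, and the tin is ahead of the fingers at about (320,350). I keep pushing.

```bash
python3 -m pendant '[[[-0.014,0,-0.0065],0],[[-0.028,0,-0.013],0],[[-0.042,0.001,-0.0195],0],[[-0.056,0.001,-0.026],0],[[-0.07,0.001,-0.0325],0],[[-0.084,0.001,-0.039],0],[[-0.098,0.002,-0.0455],0],[[-0.112,0.002,-0.052],0],[[-0.126,0.002,-0.0585],0],[[-0.138,0.002,-0.064],0],[[-0.149,0.002,-0.069],0],[[-0.155,0.002,-0.072],0],[[-0.155,0.002,-0.072],0]]'
python3 -c "
from h import *
P,Q=pose();print(P,wc(P))
o=save('side','s2');cv2.imwrite('pics/s2c.png',cv2.resize(o[200:420,250:520,::-1],None,fx=2.4,fy=2.4))
for c in ('side','top'):
  if c=='top': save('top','t2')
  print([(np.round(m['location'],1),round(m['confidence'],2)) for m in mark_of(c,'tin_center')])
for X in [(223,0,12),(277,0,7),(285,0,7)]: print(X,proj('side',cw(*X))[::-1],proj('top',cw(*X))[::-1])"
```

```text
time_s: 5.8
position: [0.6093, -0.1118, 0.1444]
orientation: [-0.007, 3.14, -0.0]
contact_force: [0.1, -0.4, -0.3]
gripper_width: 0.072
grip_force: 0.3
[ 0.60933358 -0.11175822  0.14444108] [2.39204057e+02 5.05227550e-02 8.88117502e+00]
[(array([279.2, 427.4]), 0.76), (array([260. , 270.9]), 0.67)]
[(array([236.5, 360.4]), 0.71), (array([193. , 430.2]), 0.53)]
(223, 0, 12) [293.9280168  399.95578023] [221.91593235 427.62851458]
(277, 0, 7) [278.28601308 424.81475581] [199.66685559 428.61518313]
(285, 0, 7) [275.71075081 428.32502903] [196.41061593 428.8151945 ]
```

View pics/s2c.png

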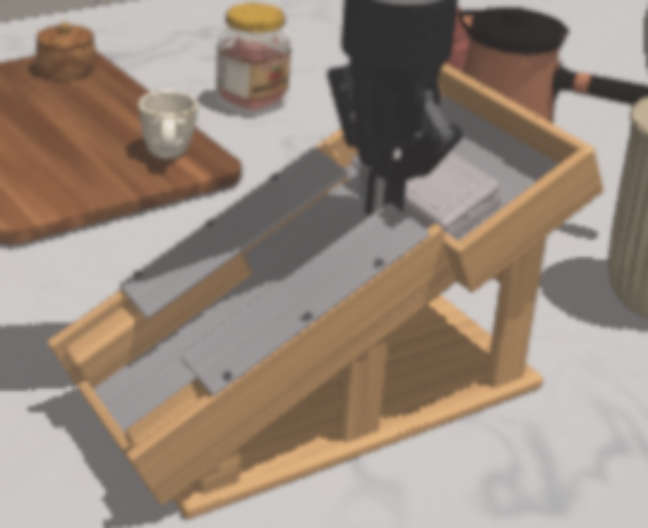

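The side crop shows the tin lying flat in the bay beyond the lip, at about (452,190) in the crop, with zero contact force. I raise the arm and look from above.

```bash
python3 -m pendant '[[[0,0,-0.1],0],[[0,0,-0.2],0],[[0.1,0,-0.3],0],[[0.2,0,-0.35],0],[[0.25,0,-0.35],0],[[0.25,0,-0.35],0],[[0.25,0,-0.35],0]]'
python3 - <<'E'
from h import *
print(pose()[0]);im=save('wrist','w3')
for l in ['lip','bay','tin_center']:
    print(l,[(np.round(m['location'],1),round(m['confidence'],2)) for m in mark_of('wrist',l)[:3]])
b=im[:,:,::-1].copy()
for X in [(240,-25,40),(240,25,40),(250,62,0),(250,-62,0),(362,78,26),(362,-78,26),(250,78,26),(250,-78,26)]:
    u=proj('wrist',cw(*X));print(X,u);cv2.drawMarker(b,tuple(int(v) for v in u),(0,0,255),0,8,1)
cv2.imwrite('pics/w3o.png',b)
E
```

```text
time_s: 6.58
position: [0.5076, -0.1125, 0.2855]
orientation: [-0.005, 3.138, 0.002]
contact_force: [-0.2, -0.2, -0.2]
gripper_width: 0.076
grip_force: 0.0
[ 0.50759777 -0.11248389  0.28553828]
lip [(array([336.9, 319.8]), 0.79)]
bay [(array([391.9, 320.1]), 0.84)]
tin_center [(array([252. , 441.1]), 0.61), (array([364.3, 325.4]), 0.6)]
(240, -25, 40) [290.37499575 332.34924611]
(240, 25, 40) [349.69200689 332.24731117]
(250, 62, 0) [385.2325582  337.15970494]
(250, -62, 0) [255.22922249 337.3788531 ]
(362, 78, 26) [414.49202766 481.93008072]
(362, -78, 26) [226.30727825 482.09043478]
(250, 78, 26) [408.95235382 341.73564675]
(250, -78, 26) [231.35569941 342.03071465]
```

View pics/w3o.png

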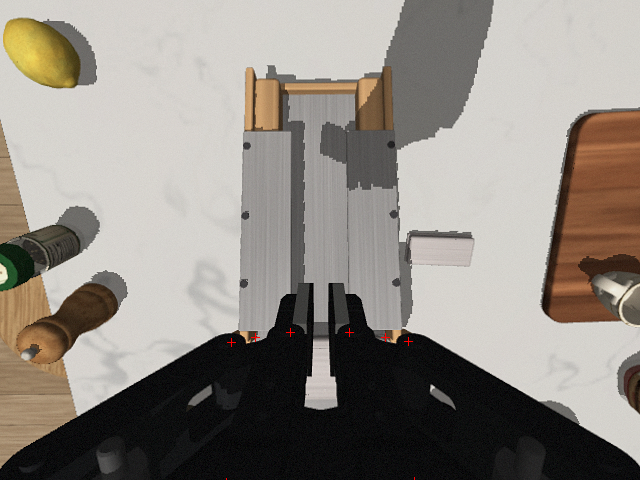

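The fingers hide the bay at (320,360), so I look from beyond it.

```bash
python3 -m pendant '[[[-0.65,0,-0.12],0],[[-0.65,0,-0.12],0],[[-0.65,0,-0.12],0],[[-0.65,0,-0.12],0],[[-0.65,0,-0.12],0],[[-0.65,0,-0.12],0],[[-0.65,0,-0.12],0],[[-0.65,0,-0.12],0]]'
python3 - <<'E'
from h import *
print(pose()[0]);im=save('wrist','w4')
for l in ['lip','bay','tin_center']:
    print(l,[(np.round(m['location'],1),round(m['confidence'],2)) for m in mark_of('wrist',l)[:3]])
b=im[:,:,::-1].copy()
for X in [(240,-25,40),(240,25,40),(250,62,0),(250,-62,0),(362,78,26),(362,-78,26),(250,78,26),(250,-78,26)]:
    u=proj('wrist',cw(*X));print(X,u);cv2.drawMarker(b,tuple(int(v) for v in u),(0,0,255),0,8,1)
cv2.imwrite('pics/w4o.png',b)
E
```

```text
time_s: 7.45
position: [0.772, -0.1097, 0.3286]
orientation: [0.011, -3.14, 0.001]
contact_force: [-1.0, -0.4, -0.5]
gripper_width: 0.081
grip_force: 0.0
[ 0.77199243 -0.10969911  0.32859427]
lip []
bay [(array([102.3, 320.3]), 0.71)]
tin_center [(array([ 27.7, 451.2]), 0.74), (array([ 58.8, 324.2]), 0.58)]
(240, -25, 40) [287.3619713   -3.38047334]
(240, 25, 40) [353.99954848  -3.72533522]
(250, 62, 0) [392.72080141  45.24151776]
(250, -62, 0) [248.98996655  45.93648186]
(362, 78, 26) [425.97966582 159.12077953]
(362, -78, 26) [216.66312669 159.96968841]
(250, 78, 26) [419.9651399   22.10684068]
(250, -78, 26) [221.68211425  23.09728442]
```

View pics/w4o.png

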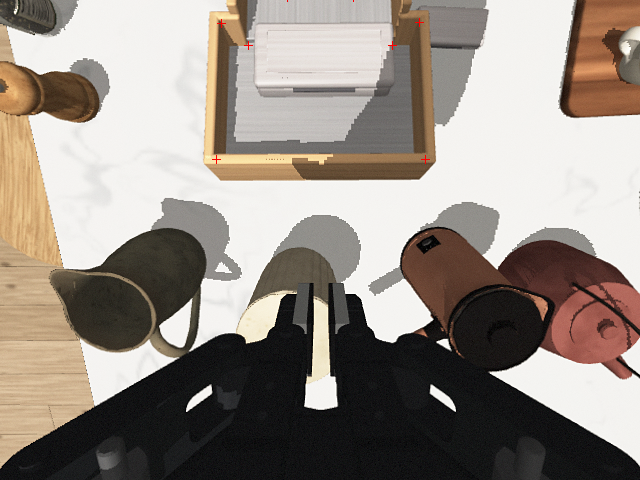

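The tin lies flat in the bay with its lower edge at the lip. Its lid corners are at about (258,25), (389,25), (394,83) and (254,83), and the bay rim fits the prediction. Next I work out the straddle geometry.

Run:
```python
from h import *
np.set_printoptions(precision=1,suppress=True)
Rm,t=chuteT(CP)
def onz(r,c,z):
    oo,d=ray('wrist',r,c);oc=Rm.T@(oo-t)*1000;dc=Rm.T@d;return oc+dc*(z-oc[2])/dc[2]
for rc in [(25,258),(25,389),(83,394),(83,254)]: print(rc,onz(*rc,19))
for rc,z in [((153,221),26),((153,419),26),((142,233),-5),((155,413),-5)]: print(rc,onz(*rc,z))
im=cv2.imread('pics/w4.png');cv2.imwrite('pics/w4c.png',cv2.resize(im[0:190,190:450],None,fx=3,fy=3))
```

```text
(25, 258) [245.9 -50.8  19. ]
(25, 389) [246.5  55.2  19. ]
(83, 394) [296.7  57.7  19. ]
(83, 254) [296.1 -53.   19. ]
(153, 221) [356.6 -75.   26. ]
(153, 419) [357.2  73.   26. ]
(142, 233) [334.6 -74.6  -5. ]
(155, 413) [346.7  77.1  -5. ]
```

View pics/w4c.png

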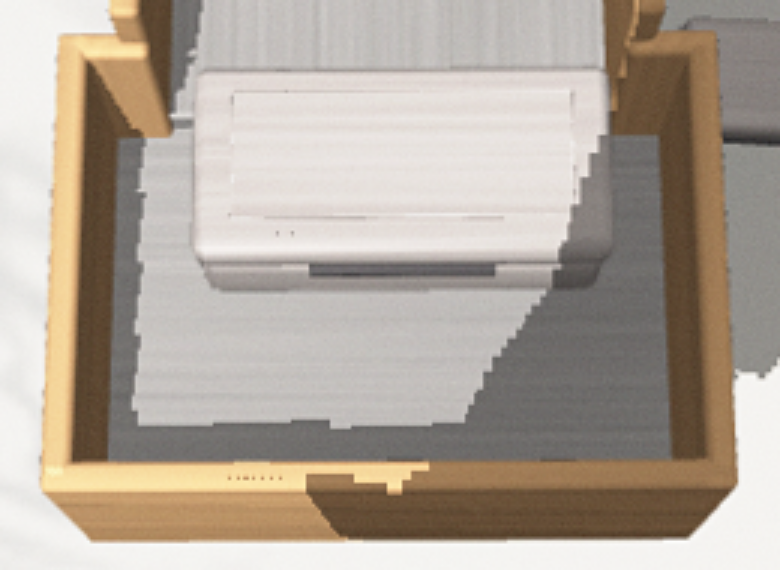

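The crop shows the tin flat against the lip, with about 20 to 24 mm free at each end and about 55 mm uphill.

The tool stays vertical, so it can't straddle the tin while the tin lies crosswise. My plan is:
1. Push the tin up the bay from its lower side and spread the fingers.
2. Let the −y end swing down onto the lip, so the tin yaws.
3. Bring the second finger round to the upper side.
4. Grip the long sides.

```bash
python3 -c "
from h import *
a=cw(221,0,9);to((a[0],a[1],a[2]+.09),np.pi/2+.007);print(a)
P,Q=pose();print('down',.09/.4);print('push',Q.T@(cw(262,0,9)-a)/.4,Q.T@(cw(273,0,4.5)-a)/.4)"
```

```text
to [array([0.4365, 0.0006, 0.2618]), np.float64(-0.0011)] rows 4.882253695558942
[ 0.59278564 -0.11192458  0.13685541]
down 0.22499999999999998
push [-0.092824    0.00030951 -0.04347251] [-0.12249934  0.00041033 -0.04494781]
```

```bash
python3 -m pendant '[[[0.4365,0,0.2],0],[[0.4365,0,0.2],0],[[0.4365,0,0.2],0],[[0.4365,0,0.2],0],[[0.4365,0,0.26],0],[[0.4365,0,0.32],0],[[0.4365,0,0.38],0],[[0.4365,0,0.44],0],[[0.4365,0,0.487],0],[[0.4365,0,0.487],0],[[0.4365,0,0.487],0]]' 0.12
python3 -c "
from h import *
P,Q=pose();print(wc(P));print('push',Q.T@(cw(262,0,9)-P)/.4,Q.T@(cw(273,0,4.5)-P)/.4)"
```

```text
time_s: 8.57
position: [0.5925, -0.1118, 0.1374]
orientation: [0.006, -3.14, -0.0]
contact_force: [0.9, 0.1, 0.0]
gripper_width: 0.125
grip_force: 0.0
[2.20951588e+02 8.28204267e-02 9.57951260e+00]
push [-9.35551110e-02  9.93093849e-05 -4.21977354e-02] [-0.1232307   0.00019268 -0.04366855]
```

```bash
python3 -m pendant '[[[-0.012,0,-0.0055],0],[[-0.024,0,-0.011],0],[[-0.036,0,-0.0165],0],[[-0.048,0,-0.022],0],[[-0.06,0,-0.0275],0],[[-0.072,0,-0.033],0],[[-0.084,0,-0.0385],0],[[-0.094,0,-0.0425],0],[[-0.104,0,-0.043],0],[[-0.114,0,-0.0435],0],[[-0.123,0,-0.0437],0],[[-0.123,0,-0.0437],0]]'
python3 -c "
from h import *
P,Q=pose();print(wc(P))"
```

```text
time_s: 9.57
position: [0.6439, -0.1117, 0.1553]
orientation: [-0.007, 3.141, -0.0]
contact_force: [-2.5, 0.1, 1.5]
gripper_width: 0.122
grip_force: 1.1
[ 2.75095758e+02 -9.21305918e-02  4.07637469e+00]
```

```bash
python3 -m pendant '[[[0,0,0],0],[[0,0,0],0],[[0,0,0],0],[[0,0,0],0],[[0,0,0],0],[[0,0,0],0],[[0,0,0],0],[[0,0,0],0]]' 1
python3 -c "
from h import *
P,Q=pose();print(wc(P))
o=save('side','s3');save('top','t3');print([(np.round(m['location'],1),round(m['confidence'],2)) for m in mark_of('side','tin_center')],[(np.round(m['location'],1),round(m['confidence'],2)) for m in mark_of('top','tin_center')],proj('side',cw(319,0,7))[::-1],proj('top',cw(319,0,7))[::-1])
t=cv2.imread('pics/t3.png')[150:250,370:490]
cv2.imwrite('pics/c3.png',np.hstack([cv2.resize(o[180:330,360:510,::-1],(480,480)),cv2.resize(t[:,10:110],(320,320),interpolation=2).copy() if 0 else cv2.copyMakeBorder(cv2.resize(t[:,10:110],(320,320)),0,160,0,0,0)]))"
```

```text
time_s: 10.23
position: [0.643, -0.1115, 0.1548]
orientation: [-0.007, 3.142, 0.0]
contact_force: [-0.8, -0.2, 0.4]
gripper_width: 1.003
grip_force: 0.3
[2.74080522e+02 2.84793048e-02 3.99702182e+00]
[(array([267.2, 441.7]), 0.63)] [(array([235.3, 361.6]), 0.92), (array([181.2, 429.9]), 0.67)] [264.86789008 443.09107701] [182.47222089 429.66666222]
```

View pics/c3.png

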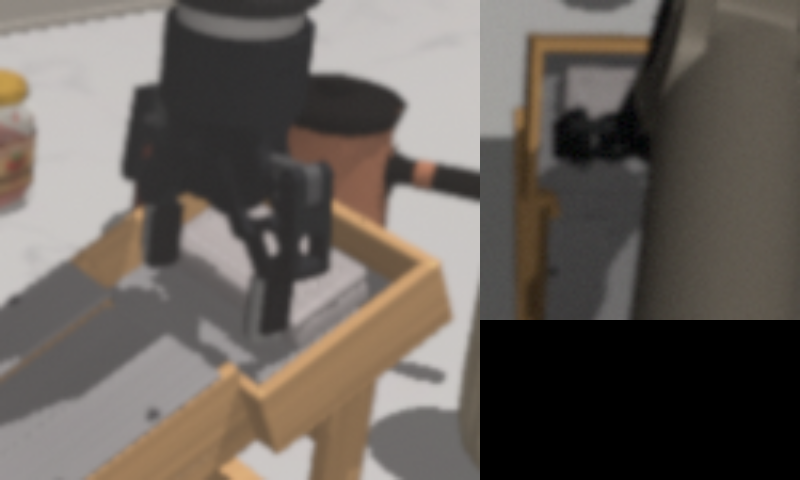

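Both fingers are spread on the tin's lower long side, at about (160,235) and (268,300) in the crop, and the tin is well up the bay. I shift toward −y so that its −y end swings down to the lip.

```bash
python3 -m pendant '[[[0,-0.01,0],0],[[0,-0.02,0],0],[[0,-0.03,0],0],[[0,-0.036,0],0],[[0,-0.041,0],0],[[0,-0.041,0],0],[[0,-0.041,0],0],[[0,-0.041,0],0]]' 1
cat > m.py <<'E'
from h import *
P,Q=pose();s=status.sense();print('tcp',wc(P).round(1),'F',np.round(s['contact_force'],1),'M',np.round(s['moment'],2),s['gripper_width'],s['grip_force'])
for c in ('side','top'):
    save(c,'x_%s_%d'%(c,s['time_s']*100))
    i=viewer.camera_info(c);Rm,t=chuteT(CP)
    for m in mark_of(c,'tin_center'):
        oo,d=ray(c,*m['location']);oc=Rm.T@(oo-t)*1000;dc=Rm.T@d;print(c,np.round(m['location'],1),round(m['confidence'],2),'z7',(oc+dc*(7-oc[2])/dc[2]).round(0))
    for m in regions_of(c,'tin')[:2]:
        k=m['mask'].astype(np.uint8); pts=cv2.findNonZero(k)
        if pts is None: continue
        bx=cv2.boxPoints(cv2.minAreaRect(pts));f=[]
        for u,v in bx:
            oo,d=ray(c,v,u);oc=Rm.T@(oo-t)*1000;dc=Rm.T@d;f.append((oc+dc*(19-oc[2])/dc[2])[:2].round(0).tolist())
        print(c,'mask',k.sum(),round(m['confidence'],2),np.round(m['box']),f)
E
python3 m.py
```

```text
time_s: 11.1
position: [0.643, -0.128, 0.1547]
orientation: [0.007, -3.141, -0.0]
contact_force: [-1.1, -0.2, 0.7]
gripper_width: 1.004
grip_force: 0.6
tcp [273.9 -16.4   4. ] F [-1.1 -0.2  0.7] M [-0.02  0.3   0.06] 1.0037711308458903 0.6259440802386962
side [263.8 442.7] 0.68 z7 [320.   3.   7.]
side mask 669 0.61 [447. 266.  53.  42.] [[287.0, 42.0], [348.0, 67.0], [338.0, -65.0], [284.0, -83.0]]
top [180.4 430.1] 0.85 z7 [324.  -1.   7.]
top [235.5 362.3] 0.79 z7 [185. 157.   7.]
top mask 497 0.62 [360. 238.  33.  21.] [[207.0, 200.0], [208.0, 126.0], [168.0, 124.0], [167.0, 199.0]]
top mask 443 0.59 [416. 182.  29.  20.] [[348.0, 65.0], [349.0, -6.0], [298.0, -9.0], [297.0, 62.0]]
```

The tin is still square (centre x≈320), held by friction. I ease the fingers downhill so it settles.

```bash
python3 -m pendant '[[[0.009,0,0.004],0],[[0.018,0,0.008],0],[[0.027,0,0.012],0],[[0.036,0,0.0165],0],[[0.036,0,0.0165],0],[[0.036,0,0.0165],0]]' 1
python3 m.py
```

```text
time_s: 11.9
position: [0.628, -0.1282, 0.1479]
orientation: [0.006, -3.141, -0.0]
contact_force: [-1.6, 0.3, -0.7]
gripper_width: 1.001
grip_force: 0.7
tcp [257.5 -16.5   4.2] F [-1.6  0.3 -0.7] M [-0.02  0.25  0.09] 1.0014608135971241 0.7199769228463992
side [275.6 431.2] 0.9 z7 [288.  -4.   7.]
side mask 793 0.95 [437. 276.  43.  49.] [[281.0, 55.0], [341.0, 46.0], [294.0, -77.0], [241.0, -68.0]]
top [233.8 361.9] 0.62 z7 [190. 158.   7.]
top [193.1 433.8] 0.54 z7 [293. -12.   7.]
top mask 329 0.77 [419. 187.  23.  18.] [[293.0, 57.0], [341.0, 41.0], [323.0, -6.0], [275.0, 10.0]]
```

The tin has now yawed about 21° (corners at about (341,46) and (294,−77)). I push the +y side further up and nudge the tin toward +y.

```bash
python3 -m pendant '[[[-0.004,0.004,-0.002],0],[[-0.009,0.008,-0.004],0],[[-0.0135,0.012,-0.006],0],[[-0.018,0.016,-0.008],0],[[-0.0225,0.02,-0.0105],0],[[-0.027,0.02,-0.0125],0],[[-0.027,0.02,-0.0125],0],[[-0.027,0.02,-0.0125],0]]' 1
python3 m.py
```

```text
time_s: 12.87
position: [0.6399, -0.1195, 0.1533]
orientation: [-0.007, 3.141, 0.001]
contact_force: [-0.8, 1.2, 1.5]
gripper_width: 1.0
grip_force: 1.2
tcp [270.6  -7.9   4. ] F [-0.8  1.2  1.5] M [0.19 0.29 0.15] 1.0003558144992692 1.1858763726922916
side [270.2 434.8] 0.71 z7 [301.   2.   7.]
side mask 911 0.88 [440. 271.  39.  55.] [[300.0, 65.0], [356.0, 47.0], [298.0, -77.0], [249.0, -62.0]]
top [218.9 281.3] 0.68 z7 [225. 354.   7.]
top [235.5 360.9] 0.67 z7 [185. 161.   7.]
top [187.8 429.2] 0.64 z7 [306.   0.   7.]
top mask 467 0.91 [361. 235.  28.  18.] [[173.0, 202.0], [211.0, 200.0], [205.0, 123.0], [167.0, 125.0]]
top mask 276 0.84 [414. 181.  25.  19.] [[310.0, 66.0], [354.0, 47.0], [334.0, 4.0], [289.0, 23.0]]
```

```bash
python3 -m pendant '[[[-0.007,-0.0025,-0.002],-0.0175],[[-0.014,-0.005,-0.004],-0.035],[[-0.021,-0.0075,-0.006],-0.0525],[[-0.028,-0.01,-0.008],-0.07],[[-0.035,-0.0125,-0.01],-0.0875],[[-0.042,-0.015,-0.012],-0.105],[[-0.049,-0.0175,-0.014],-0.1225],[[-0.056,-0.0195,-0.016],-0.14],[[-0.056,-0.0195,-0.016],-0.14],[[-0.056,-0.0195,-0.016],-0.14]]' 1
python3 m.py
```

```text
time_s: 14.0
position: [0.6617, -0.1283, 0.1594]
orientation: [0.689, -3.065, 0.0]
contact_force: [-1.7, -1.4, 0.1]
gripper_width: 1.003
grip_force: 1.3
tcp [292.9 -16.8   0.4] F [-1.7 -1.4  0.1] M [-0.14  0.27  0.06] 1.00347830335003 1.3147477022539533
side [266.9 441.4] 0.93 z7 [314.  -2.   7.]
side mask 1420 0.82 [444. 265.  41.  50.] [[290.0, 53.0], [356.0, 70.0], [334.0, -60.0], [275.0, -73.0]]
top [180.2 428.4] 0.86 z7 [324.   3.   7.]
top [233.8 361.8] 0.62 z7 [190. 158.   7.]
top mask 471 0.81 [415. 183.  27.  21.] [[296.0, 66.0], [351.0, 64.0], [347.0, 1.0], [291.0, 3.0]]
top mask 516 0.81 [361. 238.  31.  19.] [[209.0, 200.0], [210.0, 126.0], [168.0, 124.0], [167.0, 199.0]]
```

F2 carried the −y end up, so the tin is square again at x≈319. I nudge it toward +y, back off for clearance, and then ease down so the −y end swings under F2.

```bash
python3 -m pendant '[[[-0.004,0.009,0],0],[[-0.0085,0.018,0],0],[[-0.0128,0.0271,0],0],[[-0.0128,0.0271,0],0],[[-0.006,0.012,0],0],[[0.001,-0.002,0],0],[[0.001,-0.002,0],0],[[0.008,0.001,0.0035],0],[[0.015,0.005,0.007],0],[[0.0215,0.008,0.0106],0],[[0.0215,0.008,0.0106],0],[[0.0215,0.008,0.0106],0],[[0.0215,0.008,0.0106],0]]' 1
python3 m.py
```

```text
time_s: 15.38
position: [0.6523, -0.1283, 0.1551]
orientation: [0.692, -3.064, -0.001]
contact_force: [-1.7, 1.0, -0.9]
gripper_width: 1.002
grip_force: 1.0
tcp [282.6 -16.8   0.4] F [-1.7  1.  -0.9] M [0.05 0.4  0.09] 1.0021551354928537 0.9702906338497996
side [270.8 433.3] 0.71 z7 [298.   3.   7.]
side [375.4 297.5] 0.47 z7 [ 1. -8.  7.]
side mask 1337 0.81 [437. 267.  41.  53.] [[280.0, 56.0], [343.0, 70.0], [320.0, -56.0], [264.0, -66.0]]
top [186.7 428. ] 0.98 z7 [309.   3.   7.]
top [238.2 360.1] 0.94 z7 [179. 162.   7.]
top mask 475 0.63 [362. 237.  30.  20.] [[173.0, 202.0], [211.0, 200.0], [206.0, 123.0], [167.0, 124.0]]
top mask 585 0.61 [420. 188.  40.  30.] [[290.0, 75.0], [348.0, 68.0], [332.0, -34.0], [273.0, -28.0]]
```

```bash
cat > f.py <<'E'
from h import *
from scipy.optimize import minimize
P,Q=pose();s=status.sense();c=wc(P);print('t',round(s['time_s'],2),'tcp',c.round(1),'F',np.round(s['contact_force'],1),'M',np.round(s['moment'],2),round(s['gripper_width'],3),round(s['grip_force'],1))
Rm,t0=chuteT(CP);D=[]
for cam in ('side','top'):
    im=save(cam,'y_%s_%d'%(cam,s['time_s']*100)).astype(int)
    best=None
    for m in regions_of(cam,'tin'):
        v,u=np.nonzero(m['mask'])
        if len(v)==0: continue
        oo,d=ray(cam,v.mean(),u.mean());oc=Rm.T@(oo-t0)*1000;dc=Rm.T@d;q=oc+dc*(7-oc[2])/dc[2]
        if abs(q[1])<70 and 230<q[0]<370 and best is None: best=m['mask']
    if best is not None: D.append((cam,best,im.max(2)>95)) 
def sil(p,cam):
    C,S=np.cos(p[2]),np.sin(p[2]);pts=[]
    for a in (-26,26):
        for b in (-55,55):
            for z in (-5,19): pts.append(proj(cam,cw(p[0]+a*C+b*S,p[1]-a*S+b*C,z)))
    k=np.zeros((480*2,640*2),np.uint8);cv2.fillConvexPoly(k,cv2.convexHull((np.array(pts)*2*16).astype(np.int32)),1,shift=4)
    return cv2.resize(k*255,(640,480),interpolation=cv2.INTER_AREA)/255.
def cost(p):
    e=0
    for cam,m,bright in D:
        k=sil(p,cam);e+=(m*(1-k)).sum()+.5*(k*(~m)*bright).sum()
    return e
r=min((minimize(cost,[x,y,ps],method='Nelder-Mead',options=dict(xatol=.3,fatol=1,initial_simplex=[[x,y,ps],[x+12,y,ps],[x,y+12,ps],[x,y,ps+.2]])) for x in (280,305) for y in (0,) for ps in (0,.3,.6)),key=lambda r:r.fun)
x,y,ps=r.x;C,S=np.cos(ps),np.sin(ps);print([d[0] for d in D],'tin x %.0f y %.0f psi %.1f cost %.0f'%(x,y,np.degrees(ps),r.fun))
for n,a,b in [('lo-y',-27,-56),('lo+y',-27,56),('up-y',27,-56),('up+y',27,56)]: print(n,round(x+a*C+b*S),round(y-a*S+b*C),end='; ')
h=s['gripper_width']*42.5+7.25;ax=Q[:,1];g=chuteT(CP)[0].T@(ax/1.0)
for n,sg in (('F1',1),('F2',-1)):
    W=P+sg*ax*h/1000; q=wc(W);print(n,q.round(0),end=' ')
print()
E
python3 f.py
```

```text
t 15.68 tcp [283.  -16.9   0.4] F [-1.4  0.5 -0.4] M [0.11 0.42 0.12] 1.001 1.0Traceback (most recent call last):
  File "f.py", line 26, in <module>
    r=min((minimize(cost,[x,y,ps],method='Nelder-Mead',options=dict(xatol=.3,fatol=1,initial_simplex=[[x,y,ps],[x+12,y,ps],[x,y+12,ps],[x,y,ps+.2]])) for x in (280,305) for y in (0,) for ps in (0,.3,.6)),key=lambda r:r.fun)
  File "f.py", line 26, in <genexpr>
    r=min((minimize(cost,[x,y,ps],method='Nelder-Mead',options=dict(xatol=.3,fatol=1,initial_simplex=[[x,y,ps],[x+12,y,ps],[x,y+12,ps],[x,y,ps+.2]])) for x in (280,305) for y in (0,) for ps in (0,.3,.6)),key=lambda r:r.fun)
           ~~~~~~~~^^^^^^^^^^^^^^^^^^^^^^^^^^^^^^^^^^^^^^^^^^^^^^^^^^^^^^^^^^^^^^^^^^^^^^^^^^^^^^^^^^^^^^^^^^^^^^^^^^^^^^^^^^^^^^^^^^^^^^^^^^^^^^^^^^
    res = _minimize_neldermead(fun, x0, args, callback, bounds=bounds,
                               **options)
    fxr = func(xr)
    fx = function(np.copy(x), *(wrapper_args + args))
  File "f.py", line 24, in cost
    k=sil(p,cam);e+=(m*(1-k)).sum()+.5*(k*(~m)*bright).sum()
  File "f.py", line 18, in sil
    for z in (-5,19): pts.append(proj(cam,cw(p[0]+a*C+b*S,p[1]-a*S+b*C,z)))
                                 ~~~~^^^^^^^^^^^^^^^^^^^^^^^^^^^^^^^^^^^^^
  File "h.py", line 16, in proj
    i=viewer.camera_info(cam);T=np.linalg.inv(np.array(i['world_from_camera']))
ValueError: time passes only in moves, steps and waits
```

```bash
sed -i 's/^def proj(cam,P):/_C={}\ndef cinfo(cam):\n    if cam=="wrist": return viewer.camera_info(cam)\n    if cam not in _C: _C[cam]=viewer.camera_info(cam)\n    return _C[cam]\ndef proj(cam,P):/; s/i=viewer.camera_info(cam);T=np.linalg/i=cinfo(cam);T=np.linalg/; s/i=info or viewer.camera_info(cam)/i=info or cinfo(cam)/' h.py; time python3 f.py
```

```text
t 15.88 tcp [283.  -17.    0.4] F [-1.7  0.  -0.6] M [0.1  0.36 0.07] 1.002 1.0
['side', 'top'] tin x 308 y 13 psi 11.7 cost 63
lo-y 270 -36; lo+y 293 74; up-y 323 -47; up+y 345 63; F1 [264.  28.   9.] F2 [302. -62.  -8.] 
real	0m7.082s
user	0m4.938s
sys	0m2.655s
```

The pose fit is good: tin at (308,13), ψ 12°, with clearance from F2. Easing downhill turns it further.

```bash
python3 -m pendant '[[[0.006,0.003,0.0032],0],[[0.0123,0.0058,0.0064],0],[[0.0185,0.0087,0.0095],0],[[0.0246,0.0116,0.0127],0],[[0.031,0.0145,0.016],0],[[0.037,0.0175,0.019],0],[[0.037,0.0175,0.019],0],[[0.037,0.0175,0.019],0]]' 1
python3 f.py
```

```text
time_s: 16.75
position: [0.6358, -0.1287, 0.1475]
orientation: [0.692, -3.064, -0.0]
contact_force: [-0.8, -0.6, 1.1]
gripper_width: 0.995
grip_force: 0.9
t 16.75 tcp [264.4 -17.    0.6] F [-0.8 -0.6  1.1] M [-0.1   0.4   0.09] 0.995 0.9
['side', 'top'] tin x 288 y 11 psi 12.5 cost 134
lo-y 250 -38; lo+y 274 71; up-y 302 -50; up+y 327 60; F1 [245.  28.   9.] F2 [283. -62.  -8.]
```

```bash
python3 -m pendant '[[[-0.006,-0.003,-0.0032],0],[[-0.0123,-0.0058,-0.0064],0],[[-0.0185,-0.0087,-0.0095],0],[[-0.0246,-0.0116,-0.0127],0],[[-0.031,-0.0145,-0.016],0],[[-0.036,-0.017,-0.0185],0],[[-0.041,-0.0194,-0.0212],0],[[-0.041,-0.0194,-0.0212],0]]' 1
python3 f.py
```

```text
time_s: 17.62
position: [0.6552, -0.1285, 0.1565]
orientation: [-0.692, 3.063, -0.0]
contact_force: [-0.4, -0.1, 0.9]
gripper_width: 1.004
grip_force: 0.5
t 17.62 tcp [285.8 -17.    0.5] F [-0.4 -0.1  0.9] M [0.06 0.2  0.08] 1.004 0.5
['side', 'top'] tin x 303 y 4 psi 34.6 cost 74
lo-y 249 -27; lo+y 312 65; up-y 293 -58; up+y 357 34; F1 [267.  28.   9.] F2 [305. -62.  -8.]
```

That worked: ψ is about 35°, and F2 is now just beyond the tin's upper side. I slide the gripper along the tin's long axis so both fingers straddle it.

```bash
python3 -m pendant '[[[-0.008,0.005,-0.0024],0],[[-0.016,0.0105,-0.0048],0],[[-0.024,0.0155,-0.0072],0],[[-0.032,0.021,-0.0096],0],[[-0.04,0.026,-0.012],0],[[-0.049,0.0316,-0.0144],0],[[-0.049,0.0316,-0.0144],0]]' 1
python3 f.py
```

```text
time_s: 18.4
position: [0.6675, -0.1073, 0.1622]
orientation: [-0.694, 3.063, 0.001]
contact_force: [-0.3, 0.1, -0.1]
gripper_width: 1.006
grip_force: 0.0
t 18.4 tcp [299.5   4.1   0.4] F [-0.3  0.1 -0.1] M [ 0.04 -0.05 -0.03] 1.006 0.0
['side', 'top'] tin x 303 y 5 psi 34.4 cost 94
lo-y 249 -26; lo+y 312 66; up-y 293 -57; up+y 357 36; F1 [280.  49.   9.] F2 [319. -41.  -9.]
```

```bash
python3 -m pendant '[[[0,0,-0.002],0],[[0,0,-0.004],0],[[0,0,-0.006],0],[[0,0,-0.006],0],[[0,0,-0.006],0],[[0,0,-0.006],0],[[0,0,-0.006],0]]' 0 25
python3 f.py
```

```text
time_s: 19.18
position: [0.6663, -0.1081, 0.1642]
orientation: [0.693, -3.063, -0.001]
contact_force: [-3.8, 3.6, 2.5]
gripper_width: 0.757
grip_force: 26.1
t 19.18 tcp [299.2   3.3   2.7] F [-3.8  3.6  2.5] M [0.57 0.82 0.61] 0.757 26.1
['side', 'top'] tin x 306 y 5 psi 42.9 cost 79
lo-y 248 -17; lo+y 324 65; up-y 287 -54; up+y 364 28; F1 [284.  39.  10.] F2 [314. -32.  -4.]
```

The tin is gripped at 26 N with a 64 mm opening, ψ 43°. I lift square off the floor.

```bash
python3 -m pendant '[[[0.0038,0.0018,-0.009],0],[[0.0077,0.0037,-0.018],0],[[0.0115,0.0055,-0.0272],0],[[0.0155,0.0073,-0.036],0],[[0.0155,0.0073,-0.036],0],[[0.0155,0.0073,-0.036],0]]' 0 40
python3 f.py
```

```text
time_s: 19.88
position: [0.6661, -0.116, 0.1881]
orientation: [-0.679, 3.05, -0.018]
contact_force: [7.3, -9.7, 21.0]
gripper_width: 0.206
grip_force: 23.4
t 19.88 tcp [309.1  -4.6  24.5] F [ 7.3 -9.7 21. ] M [-1.88 -1.91  0.37] 0.206 23.4
['side', 'top'] tin x 304 y 20 psi 41.0 cost 158
lo-y 247 -4; lo+y 321 80; up-y 288 -40; up+y 361 45; F1 [303.  10.  27.] F2 [315. -19.  22.]
```

```bash
python3 -m pendant '[[[0.004,0.002,-0.03],0],[[0.008,0.004,-0.06],0],[[0.012,0.006,-0.09],0],[[0.012,0.006,-0.12],0],[[0.012,0.006,-0.12],0]]' 1 40
python3 f.py
```

```text
time_s: 20.5
position: [0.6558, -0.1085, 0.2302]
orientation: [-0.69, 3.06, -0.001]
contact_force: [0.1, 0.1, 1.1]
gripper_width: 0.71
grip_force: 0.0
t 20.5 tcp [317.6   3.   66.9] F [0.1 0.1 1.1] M [0.   0.01 0.01] 0.71 0.0
['side', 'top'] tin x 304 y 19 psi 40.0 cost 80
lo-y 247 -6; lo+y 319 79; up-y 288 -41; up+y 360 45; F1 [303.  37.  74.] F2 [332. -31.  60.]
```

The grip slipped off the lid edge, but the tin stays put at ψ 40°, wedged between lip and wall, so I can regrip freely from above. I compute the best grip yaw and depth.

```bash
cat > g.py <<'E'
from h import *
t25=np.tan(np.deg2rad(25));c,s=np.cos(np.deg2rad(25)),np.sin(np.deg2rad(25))
def hor(x,y,z): return np.array([x*c-z*s,y]),x*s+z*c   # horizontal XY, height, chute coords
def analyse(tx,ty,ps,ph,off=(0,0),th=14.5,clr=1.5):
    # tin lid polygon & bottom in horizontal plane (X,y)
    C,S=np.cos(ps),np.sin(ps);P=[]
    for z in (-5,19):
        for a,b in ((-27,-56),(-27,56),(27,56),(27,-56)): P.append(hor(tx+a*C+b*S,ty-a*S+b*C,z)[0])
    cen=hor(tx,ty,7)[0]+np.array(off)
    d=np.array([np.cos(ph),-np.sin(ph)]);e=np.array([np.sin(ph),np.cos(ph)])  # closing dir (F1->F2), pad width dir
    # long side lines (horizontal): lower face top edge, upper face bottom edge (extreme in X)
    u=np.array([S*c,C]);u/=np.linalg.norm(u);n=np.array([u[1],-u[0]])
    lo=hor(tx-27*C,ty+27*S,19)[0];up=hor(tx+27*C,ty-27*S,0)[0]
    # finger inner corners: cen -+ g*d +-11 e ; F1 contact when n.(pt-lo)=0 for most uphill corner
    g1=max(((cen+k*11*e-lo)@n)/(d@n) for k in(-1,1)); g2=max(((up-cen-k*11*e)@n)/(d@n) for k in(-1,1))
    res=[]
    for sg,g in((-1,g1),(1,g2)):
        cs=[cen+sg*d*(g+w)+k*11*e for w in(0,th) for k in(-1,1)]
        res.append((max(q[0] for q in cs)*t25-5/c, cs))
    H0=max(res[0][0],res[1][0])+clr
    k1=max((-1,1),key=lambda k:(cen+k*11*e)@n); q1=cen-d*g1+k1*11*e
    H1=lo_h=q1[0]*t25+19/c   # lid plane height at contact X
    ov1=H1-H0
    k2=min((-1,1),key=lambda k:(cen+k*11*e)@n); q2=cen+d*g2+k2*11*e
    floor2=q2[0]*t25-5/c
    return dict(ph=np.degrees(ph),g1=g1,g2=g2,H0=H0,ov1=ov1,tipabovefloor2=H0-floor2,cen=cen,F2c=cen+d*(g2+7),F1c=cen-d*(g1+7))
E
python3 - <<'E'
from g import *
np.set_printoptions(precision=1,suppress=True)
for th in (14.5,8):
  for ph in (42,50,58,65,72,80):
    r=analyse(304,19,np.deg2rad(40),np.deg2rad(ph),th=th);print(th,ph,'gaps %.1f %.1f open %.0f ov1 %.1f tip2 %.1f H0 %.1f'%(r['g1'],r['g2'],r['g1']+r['g2'],r['ov1'],r['tipabovefloor2'],r['H0']),r['F1c'],r['F2c'])
a=wc([0,0,0]);P,Q=pose();
# actual tip height in this frame for last grip: tcp H
q=wc([0.6663,-0.1081,0.1642]);print('last tcp H',hor(*q)[1])
E
```

```text
14.5 42 gaps 30.5 28.8 open 59 ov1 -0.6 tip2 13.4 H0 141.5 [244.7  44.1] [299.2  -4.9]
14.5 50 gaps 32.7 31.0 open 64 ov1 1.6 tip2 13.7 H0 140.6 [247.   49.4] [297.  -10.1]
14.5 58 gaps 35.7 33.9 open 70 ov1 4.2 tip2 13.8 H0 139.4 [249.9  55.2] [294.2 -15.7]
14.5 65 gaps 39.1 37.2 open 76 ov1 7.1 tip2 13.7 H0 137.9 [253.1  60.8] [291.2 -21. ]
14.5 72 gaps 43.5 41.4 open 85 ov1 10.7 tip2 13.3 H0 136.0 [257.  67.] [287.5 -27.1]
14.5 80 gaps 50.3 48.0 open 98 ov1 15.8 tip2 12.8 H0 133.2 [262.6  75.4] [282.1 -35.2]
8 42 gaps 30.5 28.8 open 59 ov1 1.7 tip2 11.1 H0 139.3 [244.7  44.1] [299.2  -4.9]
8 50 gaps 32.7 31.0 open 64 ov1 3.5 tip2 11.8 H0 138.7 [247.   49.4] [297.  -10.1]
8 58 gaps 35.7 33.9 open 70 ov1 5.8 tip2 12.2 H0 137.8 [249.9  55.2] [294.2 -15.7]
8 65 gaps 39.1 37.2 open 76 ov1 8.4 tip2 12.4 H0 136.6 [253.1  60.8] [291.2 -21. ]
8 72 gaps 43.5 41.4 open 85 ov1 11.6 tip2 12.4 H0 135.1 [257.  67.] [287.5 -27.1]
8 80 gaps 50.3 48.0 open 98 ov1 16.4 tip2 12.3 H0 132.7 [262.6  75.4] [282.1 -35.2]
last tcp H 128.90000000000006
```

Run:
```python
from g import *
X,H=hor(304,18,7);P,Q=pose();q=wc(P);print('H now',hor(*q)[1],'X',hor(*q)[0])
Rz=R.from_euler('z',CP[3]).as_matrix();tgt=Rz@np.array([X[0],X[1],0])/1000+np.array(CP[:3]);
tgt[2]=CP[2]+.127;print(tgt);to(tgt)
```

```text
H now 190.65384460035688 X [257.76157647   3.27732139]
[ 0.66872656 -0.09339254  0.1623    ]
to [array([-0.0493,  0.0175,  0.1591])] rows 1.606453328323657
```

```bash
python3 -m pendant '[[[-0.03,0.01,0],0],[[-0.0493,0.0175,0.03],0],[[-0.0493,0.0175,0.06],0],[[-0.0493,0.0175,0.09],0],[[-0.0493,0.0175,0.12],0],[[-0.0493,0.0175,0.14],0],[[-0.0493,0.0175,0.159],0],[[-0.0493,0.0175,0.159],0]]' 1 40
python3 f.py
```

```text
time_s: 21.37
position: [0.668, -0.0941, 0.1609]
orientation: [0.69, -3.061, -0.001]
contact_force: [-0.1, 0.1, 0.1]
gripper_width: 1.0
grip_force: 0.0
t 21.37 tcp [299.4  17.3  -1.1] F [-0.1  0.1  0.1] M [-0.01  0.    0.05] 1.0 0.0
['side', 'top'] tin x 306 y 22 psi 40.8 cost 93
lo-y 249 -3; lo+y 322 82; up-y 290 -38; up+y 363 47; F1 [280.  62.   8.] F2 [318. -28. -10.]
```

```bash
python3 -m pendant '[[[0,0,0.0025],0],[[0,0,0.005],0],[[0,0,0.0075],0],[[0,0,0.0075],0]]' 1; python3 -m pendant '[[[0,0,0.0025],0],[[0,0,0.005],0],[[0,0,0.0075],0],[[0,0,0.0075],0]]' 1
```

```text
time_s: 21.9
position: [0.6693, -0.0938, 0.1602]
orientation: [-0.692, 3.064, 0.0]
contact_force: [0.0, -0.0, -0.4]
gripper_width: 1.002
grip_force: 0.0
time_s: 22.23
position: [0.6694, -0.0939, 0.1572]
orientation: [-0.692, 3.064, -0.0]
contact_force: [-1.3, -0.1, 1.0]
gripper_width: 0.999
grip_force: 0.6
```

```bash
python3 -m pendant '[[[0,0,0],0],[[0,0,-0.002],0],[[0,0,-0.004],0],[[0,0,-0.004],0],[[0,0,-0.004],0],[[0,0,-0.004],0]]' 0 30
python3 f.py
```

```text
time_s: 22.73
position: [0.6696, -0.0962, 0.1613]
orientation: [-0.692, 3.063, -0.005]
contact_force: [-5.7, -2.6, 13.8]
gripper_width: 0.773
grip_force: 32.5
t 22.73 tcp [301.1  15.2  -1.4] F [-5.7 -2.6 13.8] M [-0.87  0.99  0.54] 0.773 32.5
['side', 'top'] tin x 305 y 13 psi 42.5 cost 52
lo-y 247 -10; lo+y 323 73; up-y 287 -46; up+y 363 36; F1 [286.  52.   6.] F2 [317. -21.  -8.]
```

```bash
python3 -m pendant '[[[0.001,0.0005,-0.0045],0],[[0.002,0.001,-0.009],0],[[0.004,0.002,-0.0135],0],[[0.006,0.003,-0.018],0],[[0.0075,0.0035,-0.0215],0],[[0.0075,0.0035,-0.0215],0]]' 0 30
python3 f.py
```

```text
time_s: 23.43
position: [0.6659, -0.0947, 0.1666]
orientation: [0.693, -3.063, 0.002]
contact_force: [1.8, -2.9, -3.2]
gripper_width: 0.74
grip_force: 32.1
t 23.43 tcp [300.   16.7   5. ] F [ 1.8 -2.9 -3.2] M [-1.16 -0.51  0.73] 0.74 32.1
['side', 'top'] tin x 306 y 21 psi 41.4 cost 69
lo-y 249 -3; lo+y 323 81; up-y 290 -38; up+y 364 46; F1 [285.  52.  12.] F2 [315. -18.  -2.]
```

```bash
python3 -m pendant '[[[0.001,0.0005,-0.003],0],[[0.002,0.001,-0.006],0],[[0.0035,0.0017,-0.009],0],[[0.005,0.0024,-0.012],0],[[0.005,0.0024,-0.012],0],[[0.005,0.0024,-0.012],0]]' 0 30
python3 f.py
```

```text
time_s: 24.13
position: [0.6637, -0.093, 0.1723]
orientation: [-0.692, 3.064, 0.002]
contact_force: [0.4, 0.4, -3.8]
gripper_width: 0.623
grip_force: 31.9
t 24.13 tcp [300.4  18.4  11.1] F [ 0.4  0.4 -3.8] M [-0.03 -0.01 -0.  ] 0.623 31.9
['side', 'top'] tin x 298 y 21 psi 70.8 cost 162
lo-y 236 28; lo+y 342 65; up-y 254 -23; up+y 360 14; F1 [287.  49.  17.] F2 [313. -12.   5.]
```

The grip is now firm: 53 mm opening (flush on the long sides), Fz −3.8 N (the tin's weight), no moment. I shift clear of the rail end and lift out.

```bash
python3 -m pendant '[[[0.0043,-0.009,-0.003],0],[[0.0086,-0.018,-0.006],0],[[0.0134,-0.0157,-0.018],0],[[0.0182,-0.0134,-0.03],0],[[0.023,-0.011,-0.042],0],[[0.028,-0.009,-0.054],0],[[0.033,-0.007,-0.066],0],[[0.038,-0.004,-0.08],0],[[0.044,-0.001,-0.095],0],[[0.05,0.002,-0.113],0],[[0.05,0.002,-0.15],0],[[0.05,0.002,-0.19],0],[[0.05,0.002,-0.23],0],[[0.05,0.002,-0.23],0]]' 0 40
python3 -c "
from h import *
s=status.sense();print(s['contact_force'],s['moment'],s['gripper_width'])
to((.475,.385,.29),-np.pi/2*0+np.deg2rad(0))
for y in (0,90): print(y,to((.475,.385,.29),np.deg2rad(y)))
print(s['q'])"
```

```text
time_s: 25.5
position: [0.6472, -0.1022, 0.2684]
orientation: [-0.69, 3.058, -0.003]
contact_force: [0.6, -0.8, -3.4]
gripper_width: 0.614
grip_force: 43.9
[ 0.62574398 -0.77597429 -3.42654263] [ 0.01136151 -0.07926033  0.01583796] 0.6138869013517353
to [array([-0.1347,  1.2845, -0.0572]), np.float64(-0.3587)] rows 12.4012603426062
to [array([-0.1347,  1.2845, -0.0572]), np.float64(-0.3587)] rows 12.4012603426062
0 [array([-0.1347,  1.2845, -0.0572]), np.float64(-0.3587)]
to [array([-0.1347,  1.2845, -0.0572]), np.float64(0.1413)] rows 12.4012603426062
90 [array([-0.1347,  1.2845, -0.0572]), np.float64(0.1413)]
[-0.12617303  0.41690522  0.25945358  1.58331301 -0.11448782  1.14981726
  2.17289105]
```

```bash
python3 -m pendant '[[[-0.067,0.642,-0.05],0.32],[[-0.067,0.642,-0.05],0.32],[[-0.067,0.642,-0.05],0.32],[[-0.067,0.642,-0.05],0.32],[[-0.067,0.642,-0.05],0.32],[[-0.067,0.642,-0.05],0.32],[[-0.067,0.642,-0.05],0.32],[[-0.067,0.642,-0.05],0.32],[[-0.067,0.642,-0.05],0.32],[[-0.067,0.642,-0.05],0.32]]' 0 40
python3 -c "
from h import *
P,Q=pose();print(P,status.sense()['q'][6],status.sense()['gripper_width']);to((.472,.375,.24),0)"
```

```text
time_s: 26.33
position: [0.5586, 0.1423, 0.2837]
orientation: [-0.87, -3.018, 0.001]
contact_force: [-0.3, 0.7, -3.8]
gripper_width: 0.614
grip_force: 44.0
[0.55861917 0.14225479 0.28365663] 0.7515622433637053 0.6141459608353698
to [array([0.493 , 0.3774, 0.1091]), np.float64(0.3213)] rows 6.046738475689773
```

```bash
python3 -m pendant '[[[0.493,0.377,0.08],0.321],[[0.493,0.377,0.08],0.321],[[0.493,0.377,0.08],0.321],[[0.493,0.377,0.08],0.321],[[0.493,0.377,0.08],0.321],[[0.493,0.377,0.08],0.321],[[0.493,0.377,0.08],0.321],[[0.493,0.377,0.08],0.321],[[0.493,0.377,0.08],0.321],[[0.493,0.377,0.08],0.321],[[0.493,0.377,0.08],0.321]]' 0 40
python3 - <<'E'
from h import *
P,Q=pose();print(P,Q[:,1],status.sense()['gripper_width'],status.sense()['contact_force'])
ims=[save('side','s9'),save('top','t9'),save('wrist','w9')]
a=cv2.resize(ims[0][150:330,150:390,::-1],(400,300));b=cv2.resize(ims[1][170:320,140:340,::-1],(400,300));c=cv2.resize(ims[2][:,:,::-1],(400,300))
cv2.imwrite('pics/c9.png',np.vstack([np.hstack([a,b]),np.hstack([c,c*0])]))
E
```

```text
time_s: 27.25
position: [0.4726, 0.3737, 0.2518]
orientation: [2.218, 2.225, -0.001]
contact_force: [-0.2, -0.9, -3.3]
gripper_width: 0.614
grip_force: 44.0
[0.47264056 0.37373112 0.25180627] [ 9.99994913e-01  3.17326115e-03 -3.22906930e-04] 0.6144994614428522 [-0.20816972 -0.94422436 -3.3363626 ]
```

View pics/c9.png

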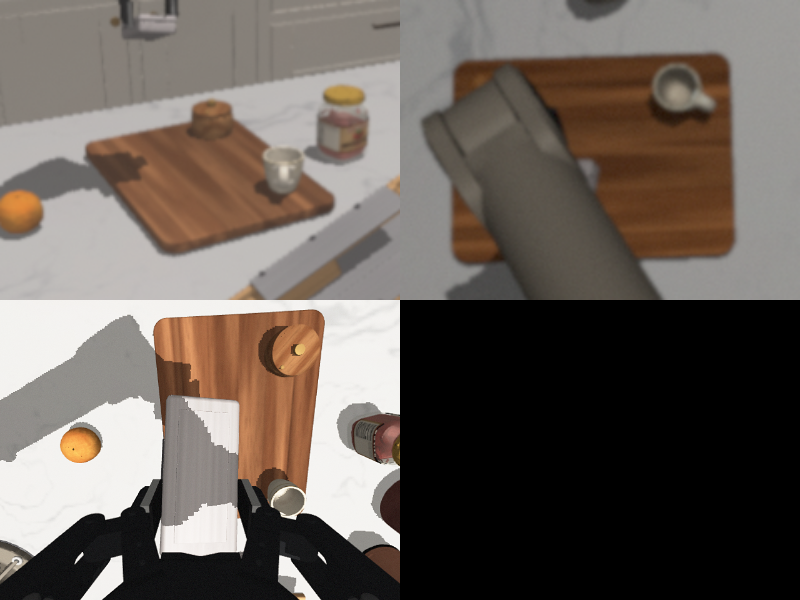

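The tin is held by its long sides over the free near half of the board, with the cup and pot undisturbed. I lower it.

```bash
python3 -m pendant '[[[0,0,0.08],0],[[0,0,0.16],0],[[0,0,0.24],0],[[0,0,0.32],0],[[0,0,0.38],0],[[0,0,0.42],0],[[0,0,0.45],0],[[0,0,0.467],0],[[0,0,0.467],0]]' 0 30
python3 -m pendant '[[[0,0,0.005],0],[[0,0,0.01],0],[[0,0,0.015],0],[[0,0,0.02],0],[[0,0,0.025],0],[[0,0,0.03],0],[[0,0,0.03],0]]' 0 25
```

```text
time_s: 28.15
position: [0.4722, 0.3739, 0.0644]
orientation: [-2.22, -2.223, 0.003]
contact_force: [0.0, -0.0, -3.5]
gripper_width: 0.615
grip_force: 44.0
time_s: 28.73
position: [0.4732, 0.3746, 0.0537]
orientation: [2.221, 2.222, 0.002]
contact_force: [0.8, -0.3, 0.8]
gripper_width: 0.616
grip_force: 43.4
```

```bash
python3 -m pendant '[[[0,0,0.005],0],[[0,0,0.01],0],[[0,0,0.015],0],[[0,0,0.02],0],[[0,0,0.025],0],[[0,0,0.025],0]]' - 20
python3 -m pendant '[[[0,0,0.005],0],[[0,0,0.01],0],[[0,0,0.015],0],[[0,0,0.015],0]]' - 20
```

```text
time_s: 29.23
position: [0.4724, 0.3742, 0.0429]
orientation: [-2.22, -2.223, 0.001]
contact_force: [0.4, -1.0, 2.1]
gripper_width: 0.612
grip_force: 43.8
time_s: 29.57
position: [0.4724, 0.3742, 0.0371]
orientation: [-2.22, -2.223, 0.001]
contact_force: [-0.2, -1.3, 1.6]
gripper_width: 0.62
grip_force: 44.2
```

```bash
python3 -m pendant '[[[0,0,0.004],0],[[0,0,0.008],0],[[0,0,0.012],0],[[0,0,0.012],0]]' - 20
python3 -m pendant '[[[0,0,0.004],0],[[0,0,0.008],0],[[0,0,0.008],0]]' - 20
```

```text
time_s: 29.9
position: [0.4729, 0.3751, 0.0345]
orientation: [-2.219, -2.222, -0.003]
contact_force: [-5.0, -3.5, 18.4]
gripper_width: 0.618
grip_force: 48.7
time_s: 30.15
position: [0.4729, 0.3756, 0.0314]
orientation: [-2.219, -2.222, -0.004]
contact_force: [-4.7, -2.0, 18.9]
gripper_width: 0.62
grip_force: 53.4
```

```bash
python3 -m pendant '[[[0,0,-0.003],0],[[0,0,-0.003],0],[[0,0,-0.003],0],[[0,0,-0.003],0],[[0,0,-0.003],0]]' 1 20
python3 -m pendant '[[[0,0,-0.05],0],[[0,0,-0.1],0],[[0,0,-0.2],0],[[0,0,-0.3],0],[[0,0,-0.4],0],[[0,0,-0.5],0],[[0.2,0,-0.55],0],[[0.3,0,-0.55],0],[[0.3,0,-0.55],0],[[0.3,0,-0.55],0]]' 1
python3 - <<'E'
from h import *
P,Q=pose();print(P)
for c in ('side','top','wrist'):
    save(c,'z_'+c)
    for l in ('tin','cup','pot','board'):
        print(c,l,[(np.round(m['location'],1),round(m['confidence'],2),atz(c,*m['location'],0 if l=='board' else .022).round(3)) for m in mark_of(c,l)[:3]])
    for m in regions_of(c,'tin')[:3]:
        k=m['mask'].astype(np.uint8);f=cv2.findNonZero(k)
        if f is None: continue
        print(c,'mask',round(m['confidence'],2),[atz(c,v,u,.046)[:2].round(3).tolist() for u,v in cv2.boxPoints(cv2.minAreaRect(f))])
E
```

```text
time_s: 30.57
position: [0.4723, 0.3743, 0.0302]
orientation: [-2.22, -2.223, 0.001]
contact_force: [0.4, 0.0, -0.2]
gripper_width: 0.998
grip_force: 0.0
time_s: 31.4
position: [0.4686, 0.5041, 0.2507]
orientation: [-2.206, -2.231, -0.005]
contact_force: [-1.5, 1.0, 0.0]
gripper_width: 1.002
grip_force: 0.0
[0.4686336  0.50406728 0.25067426]
side tin [(array([250.5, 244.8]), 0.97, array([0.482, 0.4  , 0.022]))]
side cup [(array([263. , 318.9]), 0.63, array([0.621, 0.257, 0.022]))]
side pot [(array([226.7, 272.7]), 0.89, array([0.602, 0.512, 0.022])), (array([251.3, 242.7]), 0.67, array([0.475, 0.398, 0.022]))]
side board [(array([260.9, 270.5]), 0.62, array([0.534, 0.358, 0.   ]))]
side mask 0.82 [[0.437, 0.427], [0.501, 0.49], [0.498, 0.314], [0.44, 0.265]]
side mask 0.64 [[0.382, -0.014], [1.141, 0.372], [0.948, -0.03], [0.385, -0.215]]
top tin [(array([233.5, 359.5]), 0.59, array([0.582, 0.045, 0.022]))]
top cup [(array([218.9, 281.2]), 0.76, array([0.617, 0.249, 0.022]))]
top pot [(array([221.2, 189.8]), 0.62, array([0.606, 0.487, 0.022]))]
top board [(array([247.5, 233.3]), 0.89, array([0.542, 0.374, 0.   ]))]
top mask 0.9 [[0.554, 0.085], [0.594, 0.083], [0.591, 0.002], [0.551, 0.004]]
top mask 0.66 [[0.443, 0.441], [0.499, 0.443], [0.502, 0.329], [0.446, 0.327]]
top mask 0.27 [[0.383, -0.023], [0.785, -0.043], [0.779, -0.243], [0.376, -0.214]]
wrist tin [(array([290.4, 317.2]), 0.72, array([0.469, 0.388, 0.022])), (array([294.3, 318.6]), 0.19, array([0.471, 0.383, 0.022]))]
wrist cup [(array([390.2, 430. ]), 0.85, array([0.616, 0.245, 0.022]))]
wrist pot [(array([204.1, 438.2]), 0.85, array([0.602, 0.492, 0.022]))]
wrist board [(array([294.1, 373.1]), 0.86, array([0.539, 0.372, 0.   ]))]
wrist mask 0.84 [[0.447, 0.451], [0.499, 0.451], [0.501, 0.335], [0.444, 0.335]]
```

From the top and wrist cameras the tin's outline is about 56 × 114 mm at lid height, so it lies flat on the near half of the board. The cup and pot have not moved, and the arm is clear.

```bash
python3 -c "
from workcell import job
print(job.finish_job())"
```

```text
the job is handed in; nothing more can be done
None
```

The tin was pushed up the chute and over the lip into the bay, then lifted out by its long sides (the first grip slipped off, the second held). It now lies flat, lid up, on the near half of the board; the cup and pot did not move beyond measurement error, and I handed the job in at about 32 s.

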